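# Put the label printer back in service

### The job

The label roll has just been changed. With closed fingers, push the label printer's raised cover down until it is fully shut, then press the round key on the console fully in, and after that press the long bar key fully in. Leave the square key up, and do not pick up, knock over or push aside anything else.

Things in the scene. Friction and masses are not known exactly. Their poses are not given: they have to be found in the camera images.
- printer: Label printer, fixed to the table: a white box 190 (x) x 160 (y) x 110 mm high, open on top under its cover. Origin: centre of its underside; x points to its back, where the cover is hinged, so its front looks along -x. It stands left or right of the middle of the table, the console on the other side.
- cover (a joint): Angle of the printer's cover: 0 fully shut (lying level on the box), about 0.5 to 0.85 rad at the start. The cover is a flat white plate 190 long, 160 wide and 12 mm thick; its free front edge rises as it opens. The hinge is stiff (0.4 N m of friction): it stays where it is left, and 2 to 5 N on its upper face closes it.
- cover_hinge (a point): Point on the cover's hinge line, in the middle of the printer's rear rim, 110 mm above the table, on the underside of the cover; fixed, axes as the printer's (hinge line along y).
- cover_middle (a point): Point on the upper face of the cover, on its centre line, 110 mm from the hinge towards the free edge and 80 mm short of that edge; it moves with the cover, its z is square to the upper face and outward, its x points along the plate to the hinge. Shut, it is 122 mm above the table.
- console: Key console, fixed: a white slab 90 (x) x 270 (y) x 40 mm high. Origin: centre of its underside. Three key modules sit in a row along its y, at y = -85, -20 and +45 mm in its frame, in any order. Each module is a black plate 56 (x) x 50 (y) x 8 mm on the slab with one off-white key standing 14 mm out of it.
- key_round_top (a point): Centre of the top face of the round key (28 mm across, vertical axis); 62 mm above the table when up, 54 mm when fully in. Axes as the console's.
- key_bar_top (a point): Centre of the top face of the long bar key (46 mm along the console's x, 16 mm along its y); 62 mm above the table when up, 54 mm when fully in.
- key_square_top (a point): Centre of the top face of the square key (26 x 26 mm), which must stay up; 62 mm above the table.
- key_round (a joint): The round key's travel: 0 standing up, 0.008 m pushed fully in. It moves straight down under about 4 N, has no return spring and stays where it is pushed (a latching key).
- key_bar (a joint): The long bar key's travel: 0 standing up, 0.008 m pushed fully in. It moves straight down under about 4 N, has no return spring and stays where it is pushed (a latching key).
- key_square (a joint): The square key's travel: 0 standing up, 0.008 m pushed fully in. It moves straight down under about 4 N, has no return spring and stays where it is pushed (a latching key).
- vial: Bystander: small amber jar, 30 mm across, 50 mm high, standing loose on the console's end (about y = +110 mm in its frame). Origin at its underside.
- roll: Bystander: spare label roll, 60 mm across, 50 mm high, standing on the table in front of the console. Origin at its underside.
- ointment: Bystander: small white and blue box 40 x 75 x 35 mm high, in front of the printer. Origin at its underside.
- jar: Bystander: white jar 38 mm across, 60 mm high, between printer and console, towards the back. Origin at its underside.
- gloves: Bystander: white and yellow carton 80 x 200 x 70 mm high, behind. Origin at its underside.
- dressings: Bystander: white and orange carton 70 x 120 x 60 mm high, behind at the left. Origin at its underside.
- bowl: Bystander: steel bowl 100 mm across, 40 mm high, behind at the right. Origin at its underside.

How it is judged (in metres and radians):
On the way, in this order (a step that is already met when the one before it is completed fails the run):
1. the printer's cover is fully shut (value of joint cover below 0.03 rad), for 0.2 s.
2. the round key is pressed fully in (value of joint key_round above 0.006 m), for 0.2 s.
3. the long bar key is pressed fully in (value of joint key_bar above 0.006 m), for 0.2 s.
At the end, for the whole second after the job is handed in: The cover is shut to within 0.03 rad, the round and bar keys are at least 6 of their 8 mm in, the square key is less than 2 mm in, and every bystander stands upright within 15 mm of where it was (value of joint cover below 0.03 rad and value of joint each of key_round, key_bar above 0.006 m and value of joint key_square below 0.002 m and distance of each of vial, roll, ointment, jar, gloves, dressings, bowl from where it was at the start of the episode below 0.015 m and angle between each of vial, roll, ointment, jar, gloves, dressings, bowl's own z axis and vertical below 0.2 rad); the robot touches nothing.
It fails at once if the round key is pressed (over 3 mm) while the cover is not shut (value of joint key_round above 0.003 m and value of joint cover above 0.05 rad).
It fails at once if the bar key is pressed (over 3 mm) before the round key is in (value of joint key_bar above 0.003 m and value of joint key_round below 0.0055 m).
It fails at once if the square key is pressed (over 3 mm) (value of joint key_square above 0.003 m).
It fails at once if the cover is lifted further open (value of joint cover above 1 rad).
It fails at once if a bystander is lifted, pushed aside (over 25 mm) or knocked over (distance of any of vial, roll, ointment, jar, gloves, dressings, bowl from where it was at the start of the episode above 0.025 m or angle between any of vial, roll, ointment, jar, gloves, dressings, bowl's own z axis and vertical above 0.5 rad).
It also fails if it takes over 53 s, if anything falls off the work surface, if the arm or the gripper's body presses on something with over 40 N, if the wrist force passes 120 N, or if a joint passes its speed limit or range.

### The arm

A 6-joint arm with a two-finger parallel gripper is mounted at the origin on the work surface. World frame = base frame: x ahead of the robot, y to its left, z up, the work surface at z = 0. Lengths are in m, angles in degrees, forces in N, time in s.
With the tool pointing down it reaches from about 0.4 to 0.825 m from the base axis. Payload 7 kg.
Tool frame: the origin (TCP) lies at the very end of the fingers, on their centre line; the grasp point (between the pads) lies 19 mm behind it (grasp_offset is the x of the grasp point in the tool frame, in m); x points along the fingers, y is the direction in which the jaws open and shut, and the axes are right-handed (so a half turn about x gives the same grasp; the last joint's range is limited). The gripper opens to 88 mm and grips with 3 to 60 N. Pads are 19 mm wide; open, the fingers measure 130 mm over their backs; the gripper's body (78 mm by 193 mm) begins 47 mm behind the grasp point.
Start: joints at [-53.05, 20.546, 0.682, 0, -70.136, -16.507], TCP at [0.236, -0.632, 0.227] pointing down, gripper open.
Joint ranges: [-176.03, 176.03], [-82.01, 121.73], [-58.28, 71.71], [-173.87, 95.51], [-174.79, -0.11], [-173.66, 173.66]. Speed limits (degrees/s): [136.94, 136.94, 172.46, 180, 180, 180].

### API

Orientations are given as [roll, pitch, yaw] about the fixed x, y, z axes, in that order (R = Rz(yaw) Ry(pitch) Rx(roll)).
In Python, from plant import get_obs, snapshot, close_job, grasp_offset gives the robot as it stands.
- The arm moves only by the tool carry_out, never from a script. Its argument "series" is a list that holds one entry, the list of rows, each a list of 6 numbers: the shift along the tool's x, y, z in mm, then the turn, a rotation vector about the tool's x, y, z in degrees. A call has 1 to 10 rows; each row is the pose to reach, as a shift and turn from the pose commanded when the call began, along the tool's axes at that moment; what a row does not reach only later rows make up. A row lasts 1/8 s, in which the tool goes at most 62.5 mm and 10.7 degrees, less where a joint would pass 70% of its speed; a pose out of reach is approached as far as the arm can. A call with a gripper value outside its range is refused whole. "hand" is the gripper's target within -1 to 1 (shut at 1, half-way at 0, fully open at -1), set as the call begins (left out, the last holds). The fingers move at their own pace and stop on an object; the grip force is fixed at half the most. Time passes only in rows, so rows that repeat a pose let the fingers close. It gives the time, the measured TCP pose, the force and the opening at its end, in the units of the state.
- get_obs(): the state, without advancing time (a new reading comes with each control period).
- snapshot(name): name is "scene" or "top" or "wrist"; returns a dict with "color" (420x560x3 uint8, red, green, blue), "fx", "fy", "cx", "cy" (pixels), "eye" and "attitude" of the camera in the world. Camera axes: x right, y down, z forward; pixel columns grow to the right and rows downward; lengths in m; the calibration is good to about 2 mm. A picture is of the moment at which its call begins. There is no depth.
- close_job(): hands the job in, once; it reports no verdict.
The state is a dict: "clock": time; "joint_pos": joint angles; "qvel": joint speeds; "tau": joint torques, N m; "tool_pos": TCP position; "orientation": TCP orientation; "force": force on the tool from outside, world axes, zero at the start; "moment": the same for the moment, N m; "opening": finger opening in m.
Only numpy, scipy, OpenCV 4.12 (cv2) and the standard library are available. Lean on these libraries where they do the work, as an engineer would, in place of code of your own. Each camera call takes 0.05 s, during which the arm holds its last target.

## Working session

There is one attempt and no reset: what is moved stays moved. The work goes in short steps, Python scripts to look and compute and a tool call to move; the robot and the scene stay as the last step left them, time stands still between calls to the robot, and variables do not carry over. Pictures are saved under pics/ and viewed, and the job is handed in when it is done.

Besides the shell and the picture viewer there is one more tool, called after ">>>" in YAML: its name, and indented under it one key for each argument. carry_out: Moves the arm, as the interface text tells. Its arguments: {"type":"object","properties":{"series":{"type":"array","items":{"type":"array","items":{"type":"array","items":{"type":"number"}}}},"hand":{"type":"number"}},"required":["series"]}

```bash
mkdir -p pics
python3 - <<'E'
from plant import *
import cv2,json
o=get_obs();print(o)
for n in ("scene","top"):
    s=snapshot(n);cv2.imwrite(f"pics/{n}0.png",s["color"][:,:,::-1])
    print(n,{k:v for k,v in s.items() if k!="color"})
    import numpy as np; np.save(n+"0.npy",s,allow_pickle=True)
E
```

```text
{'clock': 0.0, 'joint_pos': array([-5.30514787e+01,  2.05917077e+01,  6.33533502e-01, -1.88361039e-02,
       -7.01358450e+01, -1.65071982e+01]), 'qvel': array([0.06210005, 0.08288892, 0.01862586, 0.10065196, 0.03440069,
       0.02426422]), 'tau': array([ 1.41250261e-03, -5.82724857e+01,  2.93059909e+01,  6.99716270e+00,
        6.90697329e-03, -1.72044456e-04]), 'tool_pos': array([ 0.23554208, -0.6320486 ,  0.22562183]), 'orientation': array([ 95.84276892,  89.90432733, 116.27767712]), 'force': array([-0.5825518 , -0.18060486,  0.03835773]), 'moment': array([-0.00687348,  0.0116312 , -0.03499277]), 'opening': 0.08781385554417531}
scene {'fx': 393.3497067636184, 'fy': 393.3497067636184, 'cx': 279.2603850431942, 'cy': 209.8433483650706, 'eye': array([0.97257436, 0.37575075, 0.69822155]), 'attitude': array([-138.49393513,    0.33805396,  129.53023073])}
top {'fx': 467.8938319512833, 'fy': 467.8938319512833, 'cx': 279.98315275517757, 'cy': 211.79278586993777, 'eye': array([0.47683219, 0.01256435, 1.03471027]), 'attitude': array([-173.52330926,    0.94089911,  -89.64640884])}
```

View pics/scene0.png

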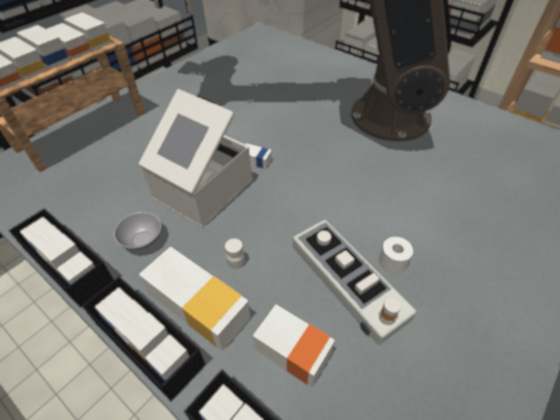

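View pics/top0.png

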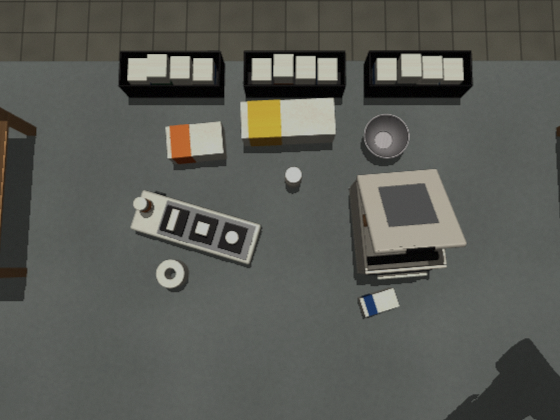

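The top view shows the console on the left, with bar (173,219), square (202,229) and round (232,237). The printer is on the right, with its cover raised toward (410,205). I'll zoom in for accurate pixel positions.

```bash
cat > h.py <<'E'
import numpy as np,cv2
from scipy.spatial.transform import Rotation as R
def load(n): return np.load(n,allow_pickle=True).item()
def ray(s,u,v):
    d=np.array([(u-s["cx"])/s["fx"],(v-s["cy"])/s["fy"],1.])
    return np.array(s["eye"]),R.from_euler("xyz",s["attitude"],degrees=True).apply(d)
def atz(s,u,v,z):
    e,d=ray(s,u,v);return e+d*(z-e[2])/d[2]
def proj(s,P):
    c=R.from_euler("xyz",s["attitude"],degrees=True).inv().apply(np.atleast_2d(P)-s["eye"])
    return np.c_[s["cx"]+s["fx"]*c[:,0]/c[:,2],s["cy"]+s["fy"]*c[:,1]/c[:,2]]
E
python3 - <<'E'
from h import *
t=load("top0.npy");s=load("scene0.npy")
a=cv2.resize(t["color"][180:280,120:270,::-1],None,fx=5,fy=5,interpolation=cv2.INTER_CUBIC);cv2.imwrite("pics/tk.png",a)
a=cv2.resize(t["color"][155:325,340:480,::-1],None,fx=3.5,fy=3.5,interpolation=cv2.INTER_CUBIC);cv2.imwrite("pics/tp.png",a)
a=cv2.resize(s["color"][80:230,130:290,::-1],None,fx=4,fy=4,interpolation=cv2.INTER_CUBIC);cv2.imwrite("pics/sp.png",a)
E
```

```text
(no output)
```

View pics/tk.png

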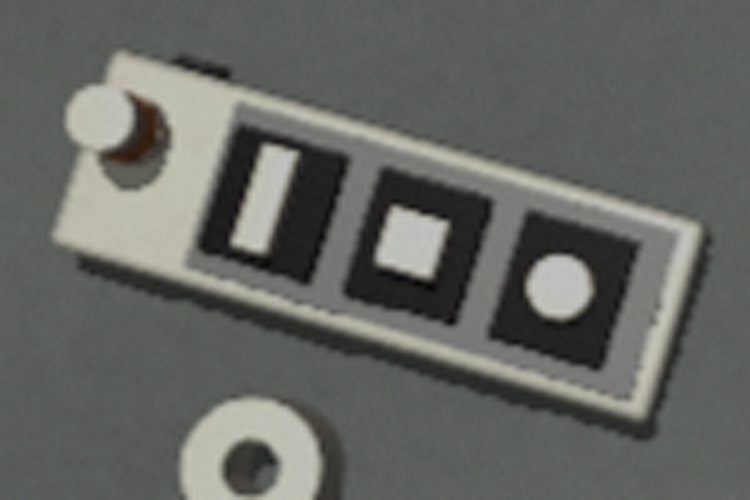

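View pics/tp.png

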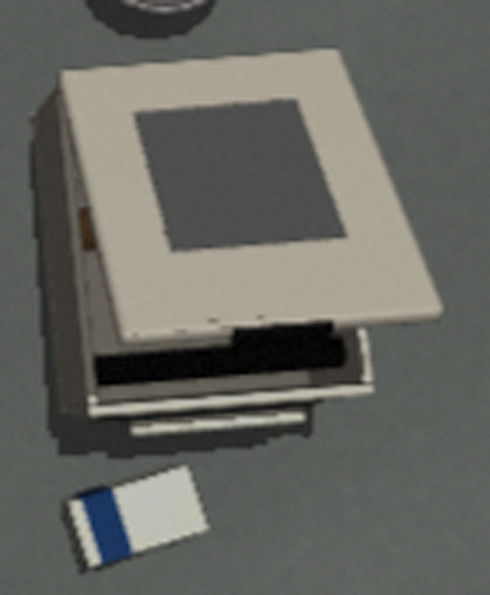

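View pics/sp.png

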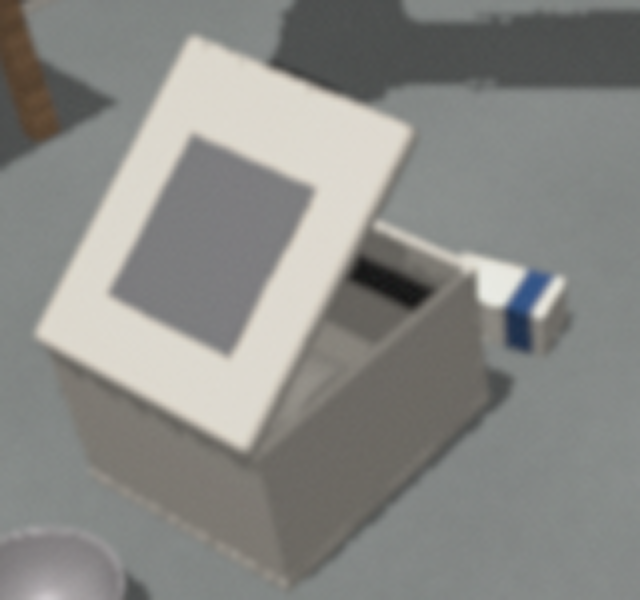

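```bash
cat > fit.py <<'E'
from h import *
from scipy.optimize import least_squares
t=load("top0.npy");s=load("scene0.npy")
def px(p,f,o): return (np.array(p,float)+.5)/f-.5+np.array(o)
O=[]
for loc,p in [(("c",0,.08),(62,72)),(("c",0,-.08),(338,48)),(("c",.19,.08),(123,339)),(("c",.19,-.08),(441,316)),(("b",-.095,.08,.11),(90,405)),(("b",-.095,-.08,.11),(372,388))]:
    O.append((t,loc,px(p,3.5,(340,155))))
for loc,p in [(("c",0,-.08),(36,335)),(("c",0,.08),(248,452)),(("c",.19,-.08),(193,36)),(("c",.19,.08),(413,130)),(("b",-.095,.08,.11),(473,268)),(("b",.095,.08,0),(290,585))]:
    O.append((s,loc,px(p,4,(130,80))))
def pt(q,loc):
    x,y,w,a=q
    if loc[0]=="c":
        l=loc[1];P=np.array([.095-l*np.cos(a)+.012*np.sin(a),loc[2],.11+l*np.sin(a)+.012*np.cos(a)])
    else: P=np.array(loc[1:])
    return R.from_euler("z",w).apply(P)+[x,y,0]
f=lambda q:np.concatenate([(proj(c,pt(q,l))[0]-p) for c,l,p in O])
r=least_squares(f,[.5,-.25,0,.7],loss="soft_l1")
if __name__=="__main__":
    print("printer",r.x,np.degrees(r.x[2:]));print(f(r.x).reshape(-1,2).round(1))
    print("hinge",pt(r.x,("b",.095,0,.11)),"mid",pt(r.x,("c",.11,0)),"free",pt(r.x,("c",.19,0)))
    q=[*r.x[:3],0];print("shut mid",pt(q,("c",.11,0)))
    k={}
    for n,p in dict(bar=(265,199),square=(411,242),round=(559,287)).items(): k[n]=atz(t,*px(p,5,(120,180)),.062);print(n,k[n])
    d=k["bar"]-k["round"];print(np.linalg.norm(d),"console yaw",np.degrees(np.arctan2(-d[0],d[1])))
    print("scene proj of keys",{n:proj(s,P) for n,P in k.items()})
    for n,p,z in [("vial",(102,118),.05+.04),("roll",(252,467),.05)]: print(n,atz(t,*px(p,5,(120,180)),z))
    print("jar",atz(t,293,175,.06),"bowl",atz(t,386,136,.04))
E
python3 fit.py
```

```text
printer [ 0.5640343  -0.21062057  0.0854787   0.58234017] [ 4.89756853 33.3656337 ]
[[-1.2 -2.1]
 [ 0.7 -1.8]
 [-0.8  0.2]
 [ 1.3 -0.7]
 [-0.1  2.4]
 [ 1.1  0.7]
 [-1.4 -0.1]
 [-0.7  0.1]
 [ 1.  -0.4]
 [ 2.2 -0.3]
 [ 1.9 -1. ]
 [-0.1  1.7]]
hinge [ 0.65868745 -0.20250998  0.11      ] mid [ 0.57372897 -0.20978986  0.18051992] free [ 0.50715868 -0.2154941   0.22451831]
shut mid [ 0.54908907 -0.21190119  0.122     ]
bar [0.57015037 0.25429316 0.062     ]
square [0.5523763  0.19244181 0.062     ]
round [0.53388331 0.13012463 0.062     ]
0.12935657284223429 console yaw -16.281989536350213
scene proj of keys {'bar': array([[368.49527051, 279.98437284]]), 'square': array([[345.75047652, 256.47183115]]), 'round': array([[325.02259125, 234.69803213]])}
vial [0.600461   0.31539053 0.09      ]
roll [0.45846627 0.25911613 0.05      ]
jar [0.66582338 0.00220723 0.06      ] bowl [ 0.75631085 -0.19964404  0.04      ]
```

```bash
cat >> h.py <<'E'
def rel(o,tgt,yaw=None,cmd=None):
    """shift mm in tool axes and turn to reach tgt with tool x down, tool y at heading yaw(deg)"""
    Rt=R.from_euler("xyz",o["orientation"],degrees=True)
    sh=Rt.inv().apply(np.array(tgt)-o["tool_pos"])*1e3
    y=Rt.as_matrix()[:,1]
    if yaw is None: yaw=np.degrees(np.arctan2(y[1],y[0]))
    c,s_=np.cos(np.radians(yaw)),np.sin(np.radians(yaw))
    X=np.array([0,0,-1.]);Y=np.array([c,s_,0]);Rd=R.from_matrix(np.c_[X,Y,np.cross(X,Y)])
    return sh.round(1),np.degrees((Rt.inv()*Rd).as_rotvec()).round(1)
E
python3 - <<'E'
from h import *
from plant import *
o=get_obs();M=R.from_euler("xyz",o["orientation"],degrees=True).as_matrix();print(M.round(3))
for yaw in (95,-85,-16,164): print(yaw,rel(o,[.529,-.213,.29],yaw))
E
```

```text
[[-0.001 -0.349  0.937]
 [ 0.001  0.937  0.349]
 [-1.     0.002 -0.   ]]
95 (array([-63.9, 290.4, 421.3]), array([15.4, -0. , -0.1]))
-85 (array([-63.9, 290.4, 421.3]), array([-1.646e+02,  1.000e-01, -0.000e+00]))
-16 (array([-63.9, 290.4, 421.3]), array([ 1.264e+02, -1.000e-01, -0.000e+00]))
164 (array([-63.9, 290.4, 421.3]), array([-53.6,   0. ,  -0.1]))
```

>>> carry_out:
  hand: 1
  series:
    - [[-40, 0, 0, 0, 0, 0], [-64, 20, 30, 2, 0, 0], [-64, 50, 75, 4, 0, 0], [-64, 83, 120, 6, 0, 0], [-64, 115, 167, 8, 0, 0], [-64, 147, 213, 10, 0, 0], [-64, 180, 260, 12, 0, 0], [-64, 215, 310, 14, 0, 0], [-64, 250, 362, 15.4, 0, 0], [-64, 285, 413, 15.4, 0, 0]]

```text
clock: 1.35
tool_pos: [0.5239, -0.2193, 0.2905]
orientation: [90.2, 90.0, 95.2]
force: [0.3, -1.9, -0.6]
opening: 0.0005
```

Run:
```python
from h import *
from plant import *
a=[snapshot(n)["color"][:,:,::-1] for n in("scene","wrist")]
cv2.imwrite("pics/b.png",cv2.resize(np.hstack(a),(800,300)))
print(get_obs()["tool_pos"],get_obs()["force"],proj(load("scene0.npy"),get_obs()["tool_pos"]))
```

```text
[ 0.52571112 -0.21693976  0.28979557] [ 0.00144852  0.71585478 -0.59690458] [[193.92822245  74.91314094]]
```

View pics/b.png

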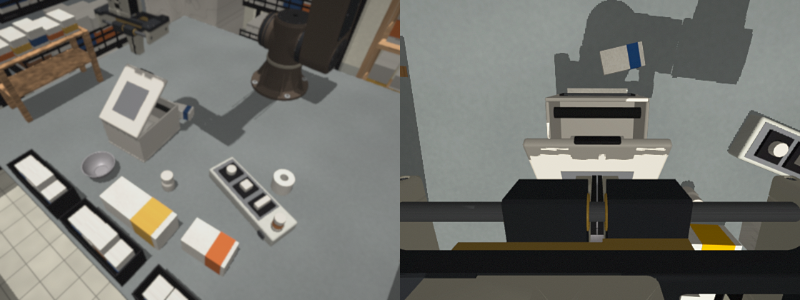

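The fingers are closed and over the cover near its free end, and the scene is undisturbed. I'll push straight down.

>>> carry_out:
  series:
    - [[35, 0, 0, 0, 0, 0], [65, 0, 0, 0, 0, 0], [78, 0, 0, 0, 0, 0], [90, 0, 0, 0, 0, 0], [102, 0, 0, 0, 0, 0], [114, 0, 0, 0, 0, 0], [126, 0, 0, 0, 0, 0], [138, 0, 0, 0, 0, 0], [150, 0, 0, 0, 0, 0], [158, 0, 0, 0, 0, 0]]

```text
clock: 2.7
tool_pos: [0.5228, -0.2211, 0.1316]
orientation: [166.6, 89.9, 171.6]
force: [-0.3, 0.5, 1.3]
opening: 0.0005
```

>>> carry_out:
  series:
    - [[3, 0, 0, 0, 0, 0], [6, 0, 0, 0, 0, 0], [8, 0, 0, 0, 0, 0], [10, 0, 0, 0, 0, 0], [10, 0, 0, 0, 0, 0]]

```text
clock: 3.32
tool_pos: [0.5234, -0.2212, 0.1226]
orientation: [-5.7, 90.0, -0.7]
force: [0.2, -0.4, -0.1]
opening: 0.0003
```

```bash
cat > look.py <<'E'
from h import *
from plant import *
import sys
a=[snapshot(n)["color"][:,:,::-1] for n in("scene","top")]
if len(sys.argv)>2:
    x0,x1,y0,y1,X0,X1,Y0,Y1=map(int,sys.argv[2:]);a=[cv2.resize(a[0][y0:y1,x0:x1],(400,400)),cv2.resize(a[1][Y0:Y1,X0:X1],(400,400))]
cv2.imwrite(sys.argv[1],cv2.resize(np.hstack(a),(800,400)))
o=get_obs();print(o["clock"],o["tool_pos"],o["force"],o["tau"])
E
python3 look.py pics/c.png 120 280 70 230 330 490 140 300
```

```text
3.425 [ 0.52337641 -0.22115377  0.12262619] [ 0.74215154 -0.34602285  0.2701198 ] [-1.51073729e-02 -4.71942365e+01  2.48678809e+01  5.93128815e+00
 -6.80716150e-02 -3.00448733e-05]
```

View pics/c.png

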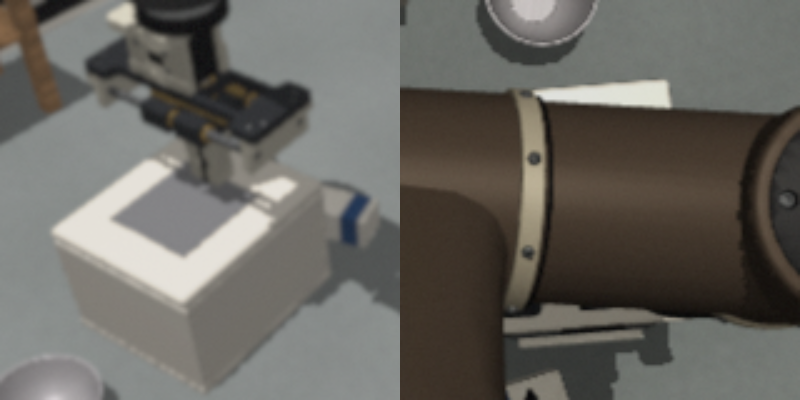

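The scene view shows the cover essentially shut, with the fingertips on it at about (205,180) in the crop. I'll press a little more to be sure, watching the force.

>>> carry_out:
  series:
    - [[1, 0, 0, 0, 0, 0], [2, 0, 0, 0, 0, 0], [2, 0, 0, 0, 0, 0], [2, 0, 0, 0, 0, 0]]

```text
clock: 3.92
tool_pos: [0.5235, -0.2212, 0.1222]
orientation: [-27.0, 89.9, -21.9]
force: [-4.2, 3.2, 12.8]
opening: 0.0007
```

The force is 12.8 N with the tip at z = 0.122 m, so the cover is at its stop. Next is the round key.

>>> carry_out:
  series:
    - [[-20, 0, 0, 0, 0, 0], [-60, 0, 0, 0, 0, 0], [-60, 0, 0, 0, 0, 0], [-60, 0, 0, 0, 0, 0]]

```text
clock: 4.42
tool_pos: [0.523, -0.221, 0.1804]
orientation: [50.4, 90.0, 55.4]
force: [-0.1, -0.0, 0.1]
opening: 0.0003
```

```bash
python3 look.py pics/d.png 120 280 70 230 330 490 140 300
python3 - <<'E'
from h import *
from plant import *
o=get_obs()
for yaw in (164,74): print(rel(o,[.534,.130,.16],yaw)); 
print(o["joint_pos"])
E
```

```text
4.525 [ 0.52263895 -0.22102052  0.17966596] [-0.69662637  1.15779699 -0.59479622] [ 8.92229058e-03 -4.56572664e+01  2.73451012e+01  6.49555206e+00
 -6.65528001e-02  1.60792160e-05]
(array([ 19.8, 348.7,  42.2]), array([-69. ,  -0.1,  -0.1]))
(array([ 19.8, 348.7,  42.2]), array([21. , -0.1, -0. ]))
[-3.17901877e+00  1.25858592e+01 -1.68995927e+01 -1.79180474e-02
 -6.05939404e+01 -8.17737341e+01]
```

View pics/d.png

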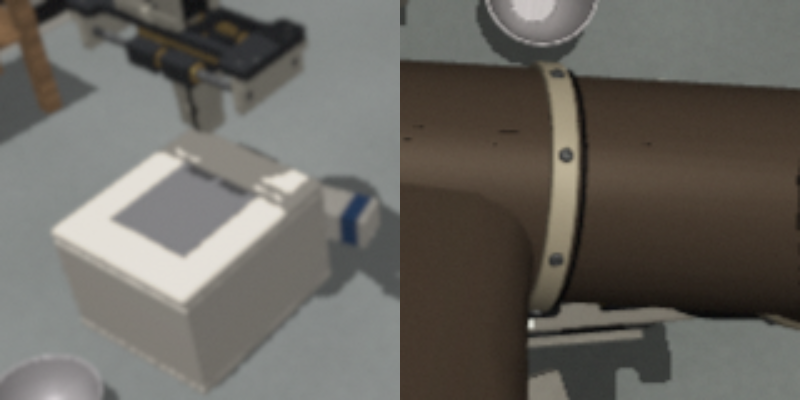

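The cover stays shut. I'll move above the round key and turn the jaws along the console's x.

>>> carry_out:
  series:
    - [[0, 40, 5, -8, 0, 0], [0, 80, 10, -16, 0, 0], [0, 120, 15, -24, 0, 0], [0, 160, 20, -32, 0, 0], [0, 205, 25, -41, 0, 0], [0, 250, 30, -50, 0, 0], [0, 290, 35, -59, 0, 0], [0, 325, 40, -66, 0, 0], [0, 349, 42, -69, 0, 0], [20, 349, 42, -69, 0, 0]]

```text
clock: 5.78
tool_pos: [0.535, 0.1322, 0.1606]
orientation: [-50.8, 89.9, 23.5]
force: [0.1, -0.2, -0.8]
opening: 0.0004
```

>>> carry_out:
  series:
    - [[0, 0, 0, 0, 0, 0], [0, 0, 0, 0, 0, 0], [0, 0, 0, 0, 0, 0]]

```text
clock: 6.15
tool_pos: [0.5347, 0.13, 0.1611]
orientation: [-56.3, 90.0, 17.8]
force: [-0.6, 0.2, 0.1]
opening: 0.0007
```

```bash
python3 look.py pics/e.png 260 440 150 330 120 300 130 310
python3 - <<'E'
from h import *
from plant import *
o=get_obs()
print(rel(o,[.534,.130,.08],164),o["joint_pos"])
E
```

```text
6.25 [0.53463695 0.1299787  0.16111317] [-0.13264539 -0.2407485  -0.10368464] [ 3.01662425e-02 -4.30881500e+01  2.62720281e+01  6.28144786e+00
 -3.96385894e-02 -2.06894214e-06]
(array([81.1,  0.7, -0.2]), array([0., 0., 0.])) [ 3.40706660e+01  1.18831861e+01 -2.05119048e+01  7.92422558e-03
 -5.75540664e+01 -5.00566061e+01]
```

View pics/e.png

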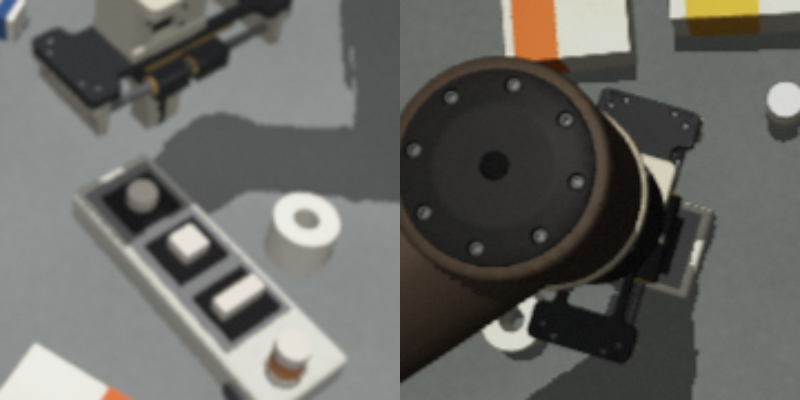

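The tip is above the round key and aligned. I'll descend to just above it and check the clearance at the body ends.

>>> carry_out:
  series:
    - [[20, 0, 0, 0, 0, 0], [45, 0, 0, 0, 0, 0], [70, 0, 0, 0, 0, 0], [85, 0, 0, 0, 0, 0], [89, 0, 0, 0, 0, 0], [89, 0, 0, 0, 0, 0]]

```text
clock: 7.0
tool_pos: [0.5347, 0.1303, 0.072]
orientation: [-66.4, 90.0, 7.6]
force: [-1.3, -0.2, 0.3]
opening: 0.0004
```

```bash
python3 look.py pics/f.png 260 440 150 330 120 300 130 310
```

```text
7.1 [0.53491194 0.13045187 0.0724194 ] [0.25851197 0.26836286 0.95396933] [-2.30974692e-02 -4.68156016e+01  2.22169787e+01  5.31504080e+00
 -3.91647744e-02 -2.53101443e-04]
```

View pics/f.png

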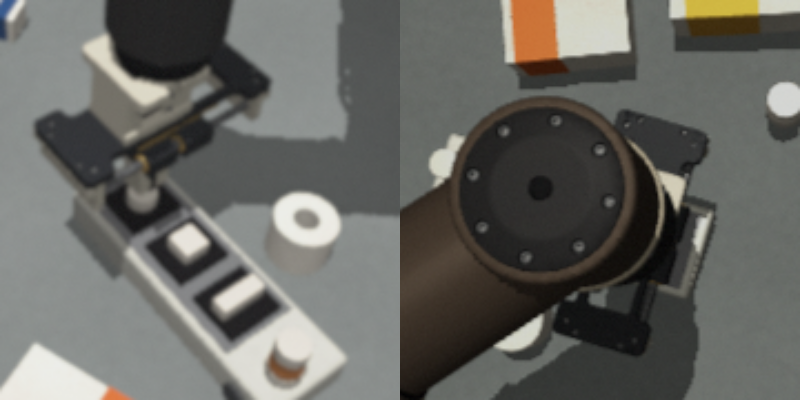

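The tip is right over the round key and nothing is touching. I'll press.

>>> carry_out:
  series:
    - [[6, 0, 0, 0, 0, 0], [10, 0, 0, 0, 0, 0], [13, 0, 0, 0, 0, 0], [15, 0, 0, 0, 0, 0], [17, 0, 0, 0, 0, 0], [18, 0, 0, 0, 0, 0], [18, 0, 0, 0, 0, 0], [18, 0, 0, 0, 0, 0]]

```text
clock: 8.1
tool_pos: [0.5344, 0.1302, 0.0541]
orientation: [-60.5, 90.0, 13.6]
force: [-3.1, 0.7, 9.1]
opening: 0.0005
```

>>> carry_out:
  series:
    - [[1, 0, 0, 0, 0, 0], [2, 0, 0, 0, 0, 0], [2, 0, 0, 0, 0, 0], [2, 0, 0, 0, 0, 0]]

```text
clock: 8.6
tool_pos: [0.5345, 0.1302, 0.0538]
orientation: [-67.0, 89.9, 7.1]
force: [-9.3, -0.2, 25.6]
opening: 0.0005
```

The key has bottomed out, with the force rising at z = 0.054 m. I'll lift and move to the bar key.

>>> carry_out:
  series:
    - [[-15, 0, 0, 0, 0, 0], [-55, 0, 0, 0, 0, 0], [-70, 0, 0, 0, 0, 0], [-70, 0, 0, 0, 0, 0], [-70, 0, 0, 0, 0, 0]]

```text
clock: 9.22
tool_pos: [0.5337, 0.1299, 0.1205]
orientation: [125.5, 89.9, -160.5]
force: [0.3, 0.1, 0.1]
opening: 0.0003
```

Run:
```python
from h import *
from plant import *
o=get_obs()
print(o["tool_pos"],rel(o,[.570,.254,.12],164))
```

```text
[0.53365888 0.12985723 0.12050269] (array([  0.4,  -0.8, 129.4]), array([ 0. , -0.1, -0.1]))
```

>>> carry_out:
  series:
    - [[0, 0, 30, 0, 0, 0], [0, 0, 65, 0, 0, 0], [0, 0, 100, 0, 0, 0], [0, 0, 122, 0, 0, 0], [0, -1, 129, 0, 0, 0], [0, -1, 129, 0, 0, 0], [0, -1, 129, 0, 0, 0]]

```text
clock: 10.1
tool_pos: [0.5705, 0.2531, 0.1215]
orientation: [137.4, 90.0, -148.6]
force: [-0.2, -1.1, -0.6]
opening: 0.0005
```

>>> carry_out:
  series:
    - [[15, 0, 0, 0, 0, 0], [30, 0, 0, 0, 0, 0], [42, 0, 0, 0, 0, 0], [48, 0, 0, 0, 0, 0], [48, 0, 0, 0, 0, 0]]

```text
clock: 10.72
tool_pos: [0.5706, 0.2537, 0.0729]
orientation: [148.9, 89.9, -137.0]
force: [-0.6, 0.5, 0.7]
opening: 0.0004
```

```bash
python3 look.py pics/g.png 260 440 170 350 120 300 130 310
```

```text
10.825 [0.5710323  0.25410091 0.07381532] [-0.01474553 -0.02144782  0.25156864] [-3.08165001e-02 -5.60649347e+01  2.35019910e+01  5.61829045e+00
 -4.53100121e-02 -4.15485101e-04]
```

View pics/g.png

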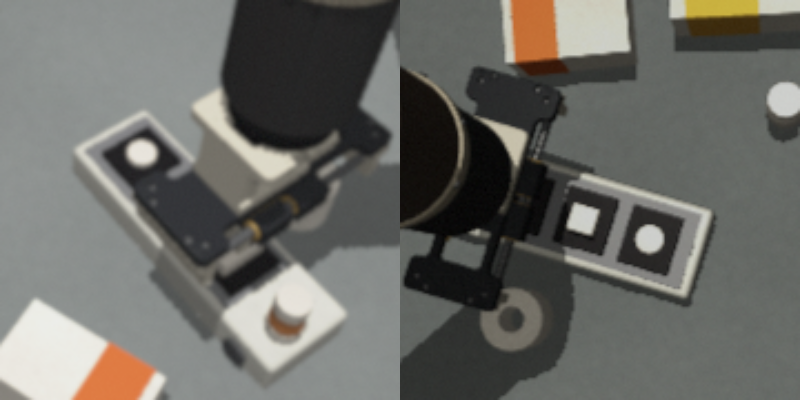

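The round key looks lower, and the fingers are above the bar key clear of the vial. I'll press.

>>> carry_out:
  series:
    - [[6, 0, 0, 0, 0, 0], [10, 0, 0, 0, 0, 0], [13, 0, 0, 0, 0, 0], [15, 0, 0, 0, 0, 0], [17, 0, 0, 0, 0, 0], [19, 0, 0, 0, 0, 0], [19, 0, 0, 0, 0, 0], [19, 0, 0, 0, 0, 0]]

```text
clock: 11.82
tool_pos: [0.5707, 0.2539, 0.0544]
orientation: [124.7, 90.0, -161.3]
force: [-1.7, 0.3, 0.8]
opening: 0.0004
```

>>> carry_out:
  series:
    - [[1, 0, 0, 0, 0, 0], [2, 0, 0, 0, 0, 0], [2, 0, 0, 0, 0, 0], [2, 0, 0, 0, 0, 0]]

```text
clock: 12.32
tool_pos: [0.5708, 0.2539, 0.054]
orientation: [-64.1, 90.0, 9.9]
force: [-5.8, -1.1, 15.1]
opening: 0.0003
```

Bottomed out. I'll lift clear and move back towards the robot side to check everything.

>>> carry_out:
  series:
    - [[-15, 0, 0, 0, 0, 0], [-60, 0, 0, 0, 0, 0], [-110, 0, 0, 0, 0, 0], [-150, 0, 0, 0, 0, 0], [-170, 0, -30, 0, 0, 0], [-170, 0, -80, 0, 0, 0], [-170, 0, -130, 0, 0, 0], [-170, 0, -170, 0, 0, 0], [-170, 0, -200, 0, 0, 0], [-170, 0, -200, 0, 0, 0]]

```text
clock: 13.58
tool_pos: [0.5154, 0.0601, 0.2234]
orientation: [-48.0, 89.9, 25.9]
force: [0.2, 0.9, 0.7]
opening: 0.0007
```

```bash
python3 look.py pics/i.png
```

```text
13.675 [0.51616883 0.06161502 0.22314823] [-0.26815028  0.79421346  0.85133173] [-5.81678767e-01 -3.73938131e+01  2.79053557e+01  6.71786025e+00
 -7.61870644e-02  3.59335192e-02]
```

View pics/i.png

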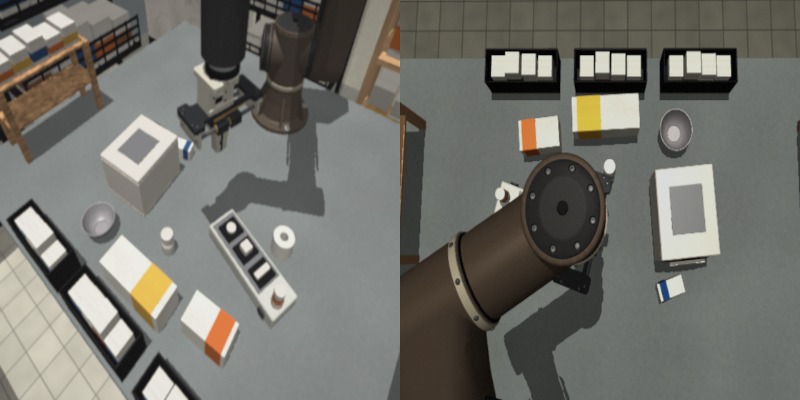

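Run:
```python
from h import *
from plant import *
n=snapshot("scene");o=load("scene0.npy")
c=lambda s,a,b,e,f:cv2.resize(s["color"][e:f,a:b,::-1],(400,400),interpolation=cv2.INTER_CUBIC)
cv2.imwrite("pics/j.png",np.hstack([c(o,285,425,210,350),c(n,285,425,210,350)]))
```

```text
(no output)
```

View pics/j.png

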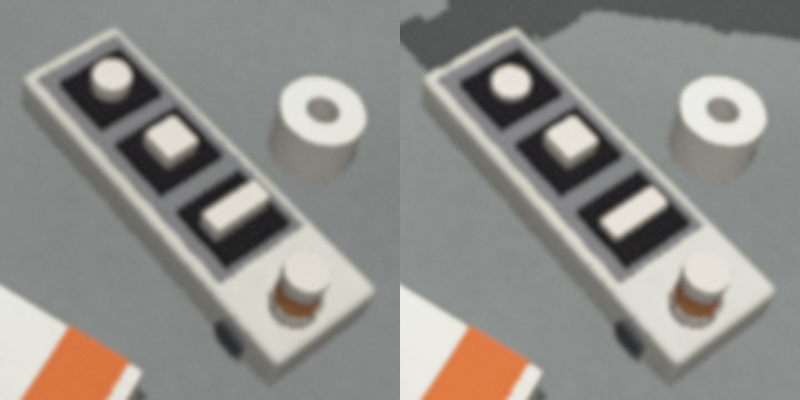

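In the before/after crops, the round key (about (511,82)) and the bar key (about (633,213)) are lower. The square key is unchanged, and the vial and roll have not moved. I'll hand in.

```bash
python3 -c "
from plant import *
print(close_job(), get_obs()['clock'])"
```

```text
the job is handed in; nothing more can be done
the job is handed in; nothing more can be done
```

I pushed the cover shut with closed fingers, then pressed the round key fully in, then the bar key, and handed the job in at about 14 s of the 53 s allowed. No verdict is reported at hand-in.

| Step | Fingertip height at the stop | Force when pressed further |
|---|---|---|
| Cover | 0.122 m | about 13 N |
| Round key | 0.054 m | about 26 N |
| Bar key | 0.054 m | about 15 N |

These heights match the values given for fully shut and fully in.

In the final pictures the cover lies level, the round and bar keys are down and the square key is still up. A close before/after comparison shows the vial and roll unmoved. The other bystanders look upright and in place in the wider views. The arm ended about 0.22 m above the table, clear of everything, and no check failed or disagreed.

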